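Bring the salt shaker to the front of the condiment carousel and hold it there

TASK

On the counter stands a small turntable carrying two spice jars, a salt shaker and a bar measure, locked by a sprung brake: first pull the black cross-bar knob on top of its column straight up to its stop, and only then turn the carousel by that knob until the salt shaker stands at the front, in line with the upright pointer on the fixed foot. Finish there, still gripping the knob fully pulled up and holding the turntable still; do not let go. Do not touch the items it carries, keep everything standing in its ring, and leave the other things on the counter where they are.

Things in the scene. Friction and masses are not known exactly. Their poses are not given: they have to be found in the camera images.
- stand: Fixed dark steel foot of the carousel, a disc 164 mm across and 13 mm high; origin at the centre of its underside, on the turning axis. Its own -x axis points to its front, where a tongue reaches out to 118 mm from the axis and carries the upright steel pointer (16 mm wide, 5 mm thick, its tip 55 mm above the counter, 110 mm from the axis). The front faces roughly towards the robot, but is yawed.
- front_seat (a point): Point of the foot 62 mm from the turning axis on the line from the axis to the pointer, at the height of the turntable's top (32 mm above the counter): the salt shaker's axis must come over it. It stays still.
- carousel_axis (a point): Centre of the turntable's top face, 32 mm above the counter, on the vertical turning axis; x and y axes turn with the turntable. Turns either way; with the brake off only slight friction (about 0.02 N m) holds it.
- knob_grip (a point): Centre of the black cross-bar of the brake knob on top of the column, 180 mm above the counter while the brake is on. The bar is 62 mm long (along this point's own x axis), 16 mm thick (along its y axis) and 30 mm high; it is pinched across its thickness from above, the jars end 40 mm or more below its centre. It turns together with the turntable and slides straight up along the column.
- brake_knob (a joint): Height of the brake knob in m: about 0 = down, brake on (turntable locked against about 1 N m), 0.020 = pulled up to its stop, brake off. A spring pulls it back down (about 7 N at the bottom, 11 N at the stop): it drops and brakes as soon as it is let go.
- shaker_center (a point): Centre (half-way up) of the salt shaker, the item with the grey domed, pierced metal top and white contents, 44 mm across, 90 mm tall, loose in one of the two rings nearest the front, 0.4 to 1.2 rad to one or the other side of it; 70 to 140 g.
- salt_shaker: The same salt shaker; origin at the centre of its underside.
- cinnamon_jar: Glass spice jar with a dark cap, 41 mm across, 105 mm tall, loose in a ring; origin at the centre of its underside.
- nutmeg_jar: Another such spice jar, 41 mm across, 105 mm tall, loose in a ring; origin at the centre of its underside.
- jigger: Steel double-cone bar measure, 43 mm across, 78 mm tall, loose in a ring; origin at the centre of its underside.
- carousel: The turntable: a round wooden plate 192 mm across with four steel rings (56 mm across, 50 mm inside, 24 mm high) whose centres lie 62 mm from the axis, at 45, 135, 225 and 315 degrees from its own x axis, and a steel column 20 mm thick up to 150 mm above the counter. Origin on the turning axis at counter height.
- bar_blender: Big fixed bar blender in a clear sound cover to the right of the carousel, beside the arm's starting place: an obstacle the arm must go round. It reaches from 180 mm in front of its origin (-x) to 80 mm behind it, 95 mm to either side, 385 mm high; origin on the counter.
- tamper: Bystander: coffee tamper with a wooden handle, 58 mm across, 94 mm tall; origin at the centre of its underside.
- espresso_cup: Bystander: light blue espresso cup, 64x93x53 mm; origin at the centre of its underside.
- lemon: Bystander: lemon, 71x53x51 mm; origin at the centre of its underside.
Not all that is in view belongs to the job. Leave any green look-alike of the cinnamon_jar alone.

How it is judged:
On the way, in this order (a step that is already met when the one before it is completed fails the run):
1. the brake knob is pulled up to its stop, held by the fingers, before the carousel is turned (value of joint brake_knob above 0.016 m and contact force between the fingers and brake_knob above 2 N and distance of salt_shaker from where it was at the start of the episode below 0.012 m), for 0.2 s.
2. with the knob still up, the salt shaker has come to the front (horizontal distance between shaker_center and front_seat below 0.012 m and value of joint brake_knob above 0.015 m and contact force between the fingers and brake_knob above 2 N), for 0.2 s.
At the end, for the whole second after the job is handed in: The salt shaker's axis is within 12 mm of the front seat point, the fingers still grip the knob (over 2 N) and keep it pulled up more than 15 mm, the turntable is still (under 0.1 rad/s), and all four items stand upright (within 0.15 rad) on the plate in their rings (all of step 2 and angular speed of carousel below 0.1 rad/s and z of each of salt_shaker, cinnamon_jar, nutmeg_jar, jigger in the frame of carousel_axis below 0.006 m and angle between each of salt_shaker, cinnamon_jar, nutmeg_jar, jigger's own z axis and vertical below 0.15 rad); the arm keeps its last pose, push and grip.
It fails at once if the carousel is forced round with the brake on (knob less than 4 mm up, over 0.3 rad/s) (value of joint brake_knob below 0.004 m and angular speed of carousel above 0.3 rad/s and distance of salt_shaker from where it was at the start of the episode above 0.01 m).
It fails at once if the robot touches one of the four items (over 1 N) (contact force between any of the arm, the fingers and salt_shaker above 1 N or contact force between any of the arm, the fingers and cinnamon_jar above 1 N or contact force between any of the arm, the fingers and nutmeg_jar above 1 N or contact force between any of the arm, the fingers and jigger above 1 N).
It fails at once if an item tips over or leaves its ring (angle between any of salt_shaker, cinnamon_jar, nutmeg_jar, jigger's own z axis and vertical above 0.4 rad or z of any of salt_shaker, cinnamon_jar, nutmeg_jar, jigger in the frame of carousel_axis above 0.02 m).
It fails at once if a bystander is moved by more than 20 mm (distance of any of tamper, espresso_cup, lemon from where it was at the start of the episode above 0.02 m).
It also fails if it takes over 38 s, if anything falls off the work surface, if the arm or the gripper's body presses on something with over 40 N, if the wrist force passes 120 N, or if a joint passes its speed limit or range.

ROBOT

A 6-joint arm with a two-finger parallel gripper is mounted at the origin on a cart in front of the work surface, level with it; the furniture and walls round the work are solid. World frame = base frame: x ahead of the robot, y to its left, z up, the work surface at z = 0. Lengths are in m, angles in rad, forces in N, time in s.
With the tool pointing down it reaches from about 0.3 to 0.875 m from the base axis. Payload 4.2 kg.
Tool frame: the origin (TCP) lies midway between the tips of the shut fingers; the grasp point (between the pads) lies 19 mm behind it; z points along the fingers, y is the line along which they close (so a half turn about z gives the same grasp; the last joint's range is limited). The gripper opens to 85 mm and grips with 20 to 120 N. Pads are 22 mm wide; open, the fingers measure 114 mm over their backs; the gripper's body (76 mm by 85 mm) begins 54 mm behind the grasp point. The pads swing forward as they close: fully open they stand 13 mm farther back than shut.
Start: joints at [1.183, 0.32, 1.565, -0, 1.257, -0.02], TCP at [0.207, 0.537, 0.231] pointing down, gripper open.
Joint ranges: [-3.11, 3.11], [-0.84, 2.01], [0.21, 2.61], [-1.34, 4.49], [0.05, 2.63], [-2.56, 2.56]. Speed limits (rad/s): [2.57, 2.57, 3.14, 3.14, 3.14, 3.14].

INTERFACE

Orientations are given as [roll, pitch, yaw] about the fixed x, y, z axes, in that order (R = Rz(yaw) Ry(pitch) Rx(roll)).
In Python, from cell import arm gives the robot as it stands. The module is installed in compiled form; this text tells all that it offers.
- The arm moves only by the shell command python3 -m pendant 'ROWS' [OPENING] [FORCE]. ROWS is JSON, a list of rows, each a list of 6 numbers: the shift along the tool's x, y, z in cm, then the turn, a rotation vector about the tool's x, y, z in rad. A call has 1 to 5 rows; each row shifts and turns the commanded pose from where the row before left it, along the tool's axes as they then stand; what a row does not reach is not made up. A row lasts 1/8 s, in which the tool goes at most 62.5 mm and 10.7 degrees, less where a joint would pass 70% of its speed; a pose out of reach is approached as far as the arm can. A call is refused whole if a number of a shift passes 6.25 or a number of a turn 0.188, either way. A call with a gripper value outside its range is refused whole. OPENING is the closure, from 0 (fully open) to 1 (shut), set as the call begins (- or left out, the last holds). The fingers move at their own pace and stop on an object; FORCE is the grip in N (left out, the last holds). Time passes only in rows, so rows that do not move let the fingers close. It gives the time, the measured TCP pose, the force, the opening and the grip force at its end, in the units of the state.
- arm.observe(): the state, without advancing time (a new reading comes with each control period).
- arm.capture(name): name is "side" or "top"; returns the picture (400x640x3 uint8, red, green, blue); there is no depth.
- arm.get_calibration(name): a dict with "mtx" (3x3 intrinsics, pixels), "R" (3x3) and "t" (3): a world point X has camera coordinates R X + t. Camera axes: x right, y down, z forward; pixel columns grow to the right and rows downward; lengths in m; the calibration is good to about 2 mm. A picture is of the moment at which its call begins. get_calibration takes no time and is no camera call.
- arm.finish_job(): hands the job in; it is judged then, once.
The state is a dict: "t": time; "joint_positions": joint angles; "joint_vel": joint speeds; "joint_efforts": joint torques, N m; "eef_pos": TCP position; "orientation": TCP orientation; "ft_force": force on the tool from outside, world axes, zero at the start; "wrist_torque": the same for the moment, N m; "finger_gap": finger opening in m; "gripper_force": force on a finger pad.
Only numpy, scipy, OpenCV 4.12 (cv2) and the standard library are available. Lean on these libraries where they do the work, as an engineer would, in place of code of your own. Each camera call takes 0.05 s, during which the arm holds its last target. There are 200 camera calls.

## Working session

There is one attempt and no reset: what is moved stays moved. The work goes in short steps, Python scripts to look and compute and a shell command to move; the robot and the scene stay as the last step left them, time stands still between calls to the robot, and variables do not carry over. Pictures are saved under pics/ and viewed, at most 10 in all, crops included, and the job is handed in when it is done.

```bash
mkdir -p pics
python3 - <<'E'
from cell import arm
import cv2
for n in("side","top"):
    im=arm.capture(n); cv2.imwrite(f"pics/{n}0.png",im[:,:,::-1])
    c=arm.get_calibration(n); print(n,c)
s=arm.observe(); print(s)
E
```

```text
side {'mtx': array([[370.01067384,   0.        , 316.18670444],
       [  0.        , 370.01067384, 197.98854459],
       [  0.        ,   0.        ,   1.        ]]), 'R': array([[ 0.48975897, -0.87178974,  0.01089926],
       [-0.46178497, -0.26998729, -0.84490325],
       [ 0.73952065,  0.40876584, -0.5348081 ]]), 't': array([-0.31521093,  0.33591507,  0.76087813])}
top {'mtx': array([[364.64726351,   0.        , 322.92917663],
       [  0.        , 364.64726351, 194.95980988],
       [  0.        ,   0.        ,   1.        ]]), 'R': array([[ 0.01903931, -0.99918544,  0.03558041],
       [-0.9859455 , -0.02467097, -0.16523564],
       [ 0.16597885, -0.03193438, -0.9856121 ]]), 't': array([-0.11657206,  0.5405928 ,  1.14319002])}
{'t': 0.1, 'joint_positions': array([ 1.18299591e+00,  3.20200488e-01,  1.56553097e+00, -3.75163463e-05,
        1.25739982e+00, -1.99987175e-02]), 'joint_vel': array([ 0.00178269, -0.00231867, -0.00309352, -0.00018908,  0.00084055,
        0.0013602 ]), 'joint_efforts': array([ 7.22623463e-04, -4.16405725e+01, -2.34702748e+01,  1.01622684e-04,
        4.89613463e-03,  3.40147699e-05]), 'eef_pos': array([0.20660132, 0.53615425, 0.23059224]), 'orientation': array([-3.14005362e+00,  4.89551451e-06,  2.77380255e+00]), 'ft_force': array([0.50253979, 0.33513535, 0.90921431]), 'wrist_torque': array([0.03427184, 0.00557599, 0.03344102]), 'gripper_force': 0.0, 'finger_gap': 0.08540652906170193}
```

View pics/side0.png

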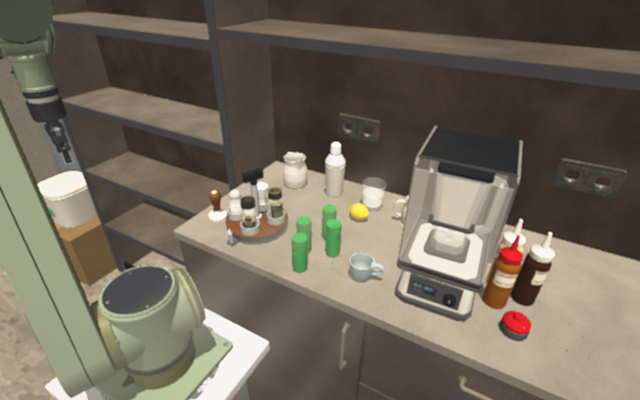

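View pics/top0.png

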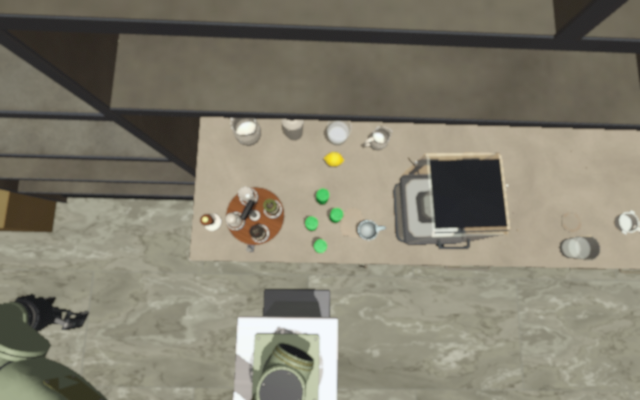

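The side view shows the carousel at about (257,215) and the knob at about (253,176). In the top view they are at about (255,215) and (249,210). The pointer is near (232,238) in the side view and (251,249) in the top view. Next I'll enlarge both in one picture.

Run:
```python
import cv2,numpy as np
s=cv2.imread("pics/side0.png")[155:255,200:300]; t=cv2.imread("pics/top0.png")[170:260,190:290]
f=lambda a:cv2.resize(a[:90] if 0 else a,(400,a.shape[0]*4),interpolation=cv2.INTER_CUBIC)
s=f(s);t=f(t)
c=np.zeros((400,800,3),np.uint8); c[:400,:400]=s; c[:t.shape[0],400:]=t
for k in range(0,800,40):
    cv2.putText(c,str((200 if k<400 else 190-100)+k//4),(k,398),0,.35,(0,255,255)); 
    cv2.line(c,(k,0),(k,5),(0,255,255))
for r in range(0,400,40):
    cv2.putText(c,str(155+r//4),(0,r+4),0,.35,(0,255,255)); cv2.putText(c,str(170+r//4),(770,r+4),0,.35,(0,255,255))
cv2.imwrite("pics/crop0.png",c)
```

```text
(no output)
```

View pics/crop0.png

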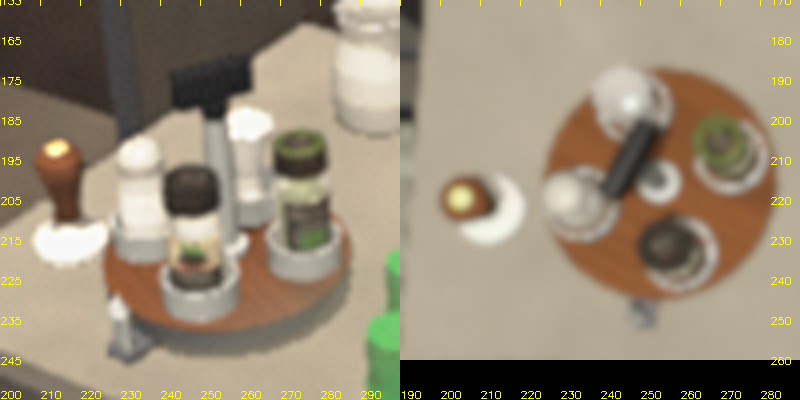

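The salt shaker is the grey-domed item with white contents, at about (235,205) in the side view and (233,219) in the top view. It is just left of the front. The other white-looking item, at the back with a flared top (side (262,190)), is the jigger. The two jars have dark and green-speckled caps. The green look-alikes are off the carousel. Next I'll measure the knob, plate, pointer and shaker.

```bash
cat > h.py <<'E'
import cv2,numpy as np
from cell import arm
from scipy.optimize import least_squares
C={n:arm.get_calibration(n) for n in("side","top")}
def proj(n,X):
    c=C[n];q=(c["R"]@np.atleast_2d(X).T).T+c["t"];p=q@c["mtx"].T;return p[:,:2]/p[:,2:]
def back(n,uv,z):
    c=C[n];uv=np.atleast_2d(uv).astype(float);d=np.c_[uv,np.ones(len(uv))]@np.linalg.inv(c["mtx"]).T@c["R"]
    o=-c["R"].T@c["t"];return o+d*((z-o[2])/d[:,2])[:,None]
def tri(us,ut):
    r=least_squares(lambda X:np.r_[(proj("side",X)-us).ravel(),(proj("top",X)-ut).ravel()],[.5,.1,.1]);return r.x,np.sqrt(2*r.cost)
E
python3 - <<'E'
from h import *
s=cv2.imread("pics/side0.png");t=cv2.imread("pics/top0.png")
def dark(im,r0,r1,c0,c1,th=60):
    m=(im.max(2)<th).astype(np.uint8);k=np.zeros_like(m);k[r0:r1,c0:c1]=m[r0:r1,c0:c1]
    n,l,st,ce=cv2.connectedComponentsWithStats(k);i=1+np.argmax(st[1:,4]);print("dark",st[i],ce[i])
    ys,xs=np.nonzero(l==i);return np.c_[xs,ys].astype(float),ce[i]
ps,cs=dark(s,165,185,241,266);pt,ct=dark(t,196,224,236,258)
print("bar",tri(cs,ct))
box=cv2.minAreaRect(pt.astype(np.float32));print(box)
# bar yaw at z=.19
w=back("top",pt,.19)[:,:2];m=w.mean(0);U,S,V=np.linalg.svd(w-m);print("bar top ctr",m,"dir",V[0],np.arctan2(V[0,1],V[0,0]),"len",np.ptp((w-m)@V.T,axis=0))
# plate
h=cv2.cvtColor(t,cv2.COLOR_BGR2HSV);m=((h[...,0]<14)&(h[...,1]>110)).astype(np.uint8);m[:,:224]=0;m[:,290:]=0;m[:180]=0;m[250:]=0
ys,xs=np.nonzero(m);hull=cv2.convexHull(np.c_[xs,ys].astype(np.int32))[:,0]
w=back("top",hull,.032)[:,:2]
for R in(None,.096):
    f=(lambda p:np.hypot(*(w-p[:2]).T)-(p[2] if R is None else R))
    r=least_squares(f,[*w.mean(0),.096],loss="soft_l1",f_scale=.002);print("plate",r.x,len(w),np.abs(f(r.x)).mean())
print("ptr tip",tri([229.3,229],[250,247]),"top at .05:",back("top",[250.2,246.5],.053))
print("shaker top",tri([234.7,191],[231.5,218.5]))
print("shaker",back("top",[232,218],.118))
E
```

```text
dark [243 169  19  16 198] [252.08585859 175.76262626]
dark [245 202   9  16  46] [249.43478261 209.58695652]
bar (array([0.47090897, 0.11146061, 0.17992587]), np.float64(1.764748926960761))
((249.6000213623047, 209.80001831054688), (2.683281660079956, 16.994115829467773), 26.56505012512207)
bar top ctr [0.47186609 0.10700879] dir [-0.91477721  0.40395872] 2.7257523934539925 len [0.04768695 0.00777268]
plate [0.47279354 0.11562303 0.09174543] 23 0.0003497633062070011
plate [0.47280938 0.11846497 0.096     ] 23 0.004005335313516126
ptr tip (array([0.3673527 , 0.12571579, 0.05183842]), np.float64(1.9218939143786236)) top at .05: [[0.37169002 0.12161089 0.053     ]]
shaker top (array([0.45185209, 0.17117907, 0.12051956]), np.float64(0.257741580705817))
shaker [[0.4539816  0.16991186 0.118     ]]
```

```bash
cat >> h.py <<'E'
def boxmask(n,x,y,yaw,zc,S=8,roi=None):
    c,s=np.cos(yaw),np.sin(yaw)
    P=np.array([[x+a*.031*c-b*.008*s,y+a*.031*s+b*.008*c,zc+d*.015] for a in(-1,1) for b in(-1,1) for d in(-1,1)])
    r0,r1,c0,c1=roi;uv=(proj(n,P)-[c0-.5,r0-.5])*S-.5
    m=np.zeros(((r1-r0)*S,(c1-c0)*S),np.float32)
    cv2.fillConvexPoly(m,np.round(cv2.convexHull(uv.astype(np.float32))*16).astype(np.int32),1.,shift=4)
    return cv2.GaussianBlur(cv2.resize(m,(c1-c0,r1-r0),interpolation=cv2.INTER_AREA),(0,0),.6)
def barfit(ims,x0,rois,verbose=1,zfree=True):
    from scipy.optimize import minimize
    obs={n:ims[n][r[0]:r[1],r[2]:r[3]].astype(np.float32).mean(2) for n,r in rois.items()}
    def cost(p):
        e=0
        for n,r in rois.items():
            m=boxmask(n,p[0],p[1],p[2],p[3],roi=r);o=obs[n]
            bg=np.median(o[m<.02]);A=m.ravel();B=bg-np.minimum(o,bg).ravel();k=A@B/(A@A+1e-6)
            e+=np.minimum(np.abs(k*A-B),.6*abs(k)).sum()/(abs(k)+1e-6) if k>30 else 1e3
        return e
    best=min((minimize(cost,[x0[0],x0[1],y,x0[2]],method="Nelder-Mead",options=dict(initial_simplex=np.array([[x0[0],x0[1],y,x0[2]]]+[np.array([x0[0],x0[1],y,x0[2]])+d for d in np.diag([.006,.006,.15,.006])]),maxiter=400)) for y in np.arange(0,np.pi,.4)),key=lambda r:r.fun)
    return best.x,best.fun
E
python3 - <<'E'
from h import *
ims={n:cv2.imread(f"pics/{n}0.png") for n in("side","top")}
R={"side":(165,184,238,270),"top":(194,224,238,260)}
for rr in (R,{"top":R["top"]},{"side":R["side"]}):
    print(list(rr),barfit(ims,(.472,.112,.18),rr))
print(ims["top"][198:222,238:262].mean(2).astype(int))
E
```

```text
['side', 'top'] (array([ 0.46764298,  0.11319231, -0.4331888 ,  0.18708007]), np.float64(272.148193359375))
['top'] (array([0.47178904, 0.11107954, 2.572582  , 0.17891807]), np.float64(127.20465087890625))
['side'] (array([ 0.47371185,  0.11572109, -0.04534026,  0.18072145]), np.float64(121.59791564941406))
[[111 145 173 181 178 175 175 179 186 187 181 167 152 143 141 143 147 155
  153 133 107  91  88  87]
 [107 141 170 177 169 164 165 166 167 163 151 135 122 120 127 134 144 157
  152 125 100  90  88  88]
 [101 127 156 164 156 147 147 151 154 146 124  98  86  90  99 108 124 141
  136 113  92  88  87  88]
 [ 94 111 135 151 150 138 129 132 137 129 102  74  65  69  72  76  93 109
  108  95  88  87  87  88]
 [ 92  97 116 140 154 148 132 123 119 105  81  65  65  63  55  51  64  78
   81  80  84  86  88  88]
 [ 91  93 102 124 144 149 141 124 103  80  65  63  65  60  47  40  49  61
   68  75  83  88  89  88]
 [ 92  92  94 103 120 130 132 119  94  69  63  66  65  55  40  35  47  59
   70  81  86  88  89  89]
 [ 94  93  93  94  98 105 107  98  81  66  65  68  61  48  37  39  49  61
   75  84 
[... 933 characters left out ...]
14 100  79  72  76  76  64  46  39  56  84 109 118 114 107 103 111
  145 185 197 176 132 100]
 [125 104  81  71  75  78  71  54  39  42  63 100 135 149 142 128 122 134
  168 196 200 174 131 101]
 [137 115  89  76  77  75  63  47  42  52  71 108 150 173 174 167 164 175
  195 207 196 162 120  99]
 [153 134 108  86  75  69  55  48  56  69  80 106 144 174 187 193 196 202
  206 201 178 140 109  98]
 [166 149 126 101  83  76  67  63  73  84  88  98 121 150 174 188 196 197
  191 173 146 117 100  96]
 [171 156 137 115 105 104  96  86  87  91  93  95 101 117 137 153 163 163
  152 134 115 103  98  97]
 [169 157 141 126 125 126 114  99  94  93  95  95  96  98 105 113 119 118
  111 103  98  98  99  99]]
```

```bash
cat >> h.py <<'E'
def overlay(f0,out,ax,ay,byaw,fyaw,syaw,zk=.18,k=8):
    a=np.linspace(0,2*np.pi,60);tiles=[]
    for n,(r0,c0) in (("side",(160,205)),("top",(185,225))):
        im=cv2.imread(f0%n)[r0:r0+60+(15 if n=="side" else 10),c0:c0+(85 if n=="side" else 65)]
        kk=5 if n=="side" else 5.5
        im=cv2.resize(im,None,fx=kk,fy=kk,interpolation=cv2.INTER_CUBIC)
        def L(P,col,cl=False):
            q=(proj(n,np.array(P))-[c0-.5,r0-.5])*kk
            cv2.polylines(im,[np.round(q).astype(np.int32)],cl,col,1)
        circ=lambda x,y,r,z:np.c_[x+r*np.cos(a),y+r*np.sin(a),0*a+z]
        L(circ(ax,ay,.096,.032),(0,255,0),1)
        c,s=np.cos(byaw),np.sin(byaw)
        for z in(zk+.015,zk-.015):L([[ax+i*.031*c-j*.008*s,ay+i*.031*s+j*.008*c,z] for i,j in((1,1),(1,-1),(-1,-1),(-1,1))],(255,255,0),1)
        c,s=np.cos(fyaw),np.sin(fyaw);px,py=ax+.11*c,ay+.11*s
        L([[px-.008*s,py+.008*c,.055],[px+.008*s,py-.008*c,.055],[px+.008*s,py-.008*c,.013],[px-.008*s,py+.008*c,.013]],(0,0,255),1)
        sx,sy=ax+.062*np.cos(syaw),ay+.062*np.sin(syaw)
        L(circ(sx,sy,.028,.056),(255,0,255),1);L(circ(sx,sy,.022,.11),(255,0,0),1)
        tiles.append(im)
    H=max(t.shape[0] for t in tiles);tiles=[np.pad(t,((0,H-t.shape[0]),(0,0),(0,0))) for t in tiles]
    cv2.imwrite(out,np.hstack(tiles))
E
python3 - <<'E'
from h import *
overlay("pics/%s0.png","pics/ov0.png",.472,.1125,-.45,np.pi-.11,1.887)
E
```

```text
(no output)
```

View pics/ov0.png

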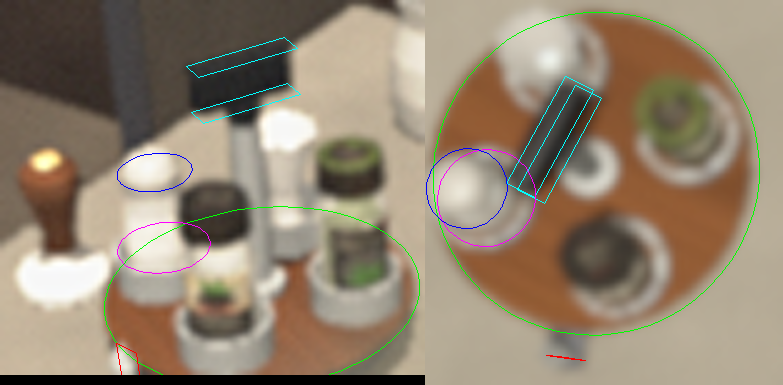

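```bash
python3 -m pendant '[[-4,-3,0,0,0,0],[-4,-3,0,0,0,0],[-4,-3,0,0,0,0],[-4,-3,0,0,0,0],[-4,-3,0,0,0,0]]' 0 60
```

```text
t: 0.72
eef_pos: [0.3399, 0.3231, 0.2311]
orientation: [-3.141, -0.0, 2.774]
ft_force: [0.1, 0.5, -0.6]
finger_gap: 0.0857
gripper_force: 0.0
```

The overlay matches to about a pixel (knob, plate, shaker ring, pointer). Moving on above the knob.

```bash
python3 -m pendant '[[-4,-3,0,0,0,0],[-4,-3,0,0,0,0],[-4,-3,0,0,0,0],[-4,-3,0,0,0,0],[-4,-3,0,0,0,0.08]]'; python3 -m pendant '[[0,0,0,0,0,0],[0,0,0,0,0,0]]'
python3 - <<'E'
from h import *
for n in("side","top"): cv2.imwrite(f"pics/{n}1.png",arm.capture(n)[:,:,::-1])
s=cv2.imread("pics/side1.png")[120:240,200:310];t=cv2.imread("pics/top1.png")[170:260,200:300]
s=cv2.resize(s,None,fx=3.6,fy=3.6,interpolation=2);t=cv2.resize(t,None,fx=3.6,fy=3.6,interpolation=2)
c=np.zeros((432,756,3),np.uint8);c[:,:396]=s;c[:324,396:]=t;cv2.imwrite("pics/crop1.png",c)
print(arm.observe()["joint_positions"])
E
```

```text
t: 1.35
eef_pos: [0.4726, 0.1112, 0.2311]
orientation: [-3.142, -0.0, 2.691]
ft_force: [0.5, 0.5, 0.3]
finger_gap: 0.0853
gripper_force: 0.0
t: 1.6
eef_pos: [0.4716, 0.113, 0.2309]
orientation: [-3.141, -0.001, 2.694]
ft_force: [-0.4, 0.5, 1.0]
finger_gap: 0.0854
gripper_force: 0.0
[ 2.12632577e-01  1.78117343e-01  1.76001228e+00  4.96500186e-04
  1.20401485e+00 -9.12173404e-01]
```

View pics/crop1.png

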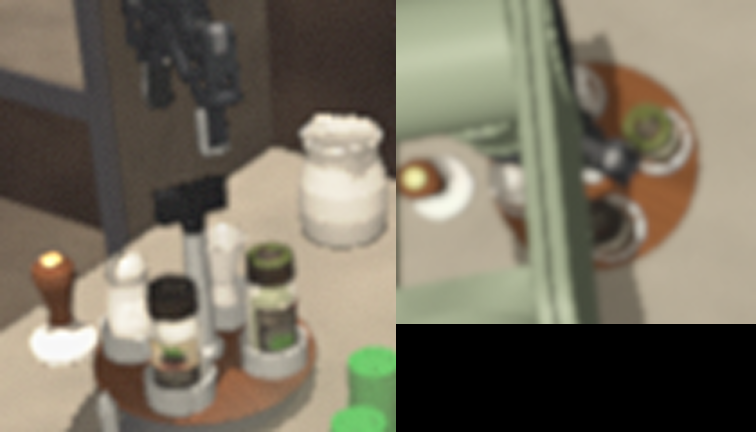

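The fingers straddle the bar in the side view: finger tips at about (244,155) and (258,161), bar at about (253,176). Descending and gripping.

```bash
python3 -m pendant '[[0,0,2.5,0,0,0],[0,0,2.5,0,0,0],[0,0,1.6,0,0,0],[0,0,0,0,0,0]]' 0; python3 -m pendant '[[0,0,0,0,0,0],[0,0,0,0,0,0],[0,0,0,0,0,0],[0,0,0,0,0,0]]' 1 80;  python3 -m pendant '[[0,0,0,0,0,0],[0,0,0,0,0,0],[0,0,0,0,0,0]]'
```

```text
t: 2.2
eef_pos: [0.4708, 0.1137, 0.1644]
orientation: [-3.14, -0.002, 2.696]
ft_force: [-0.7, -0.3, -0.5]
finger_gap: 0.0851
gripper_force: 0.0
t: 2.7
eef_pos: [0.4741, 0.1161, 0.1664]
orientation: [3.132, 0.001, 2.691]
ft_force: [2.0, 8.6, -2.7]
finger_gap: 0.015
gripper_force: 84.6
t: 3.08
eef_pos: [0.4741, 0.116, 0.1664]
orientation: [3.133, 0.001, 2.692]
ft_force: [2.8, 11.7, 0.9]
finger_gap: 0.0147
gripper_force: 85.3
```

The grip is firm: gap 15 mm on a 16 mm bar. There is about 12 N of side load, so the axis is roughly 3 mm further along tool +y. Taking out that offset, then pulling up.

```bash
python3 -m pendant '[[0,0.35,0,0,0,0],[0,0,0,0,0,0]]';  python3 -m pendant '[[0,0,-0.8,0,0,0],[0,0,-0.8,0,0,0],[0,0,-0.6,0,0,0],[0,0,0,0,0,0],[0,0,0,0,0,0]]'
```

```text
t: 3.32
eef_pos: [0.4741, 0.1163, 0.1663]
orientation: [3.14, 0.001, 2.693]
ft_force: [-1.4, 1.1, 5.5]
finger_gap: 0.0149
gripper_force: 84.4
t: 3.95
eef_pos: [0.4739, 0.1162, 0.1864]
orientation: [3.141, -0.0, 2.694]
ft_force: [5.1, 3.0, -14.0]
finger_gap: 0.0146
gripper_force: 88.1
```

```bash
python3 -m pendant '[[0,0,-0.15,0,0,0],[0,0,0,0,0,0],[0,0,0,0,0,0]]' - 100;  python3 -m pendant '[[0,0,0,0,0,-0.03],[0,0,0,0,0,-0.05],[0,0,0,0,0,-0.06],[0,0,0,0,0,-0.06],[0,0,0,0,0,0]]'
```

```text
t: 4.32
eef_pos: [0.4739, 0.1161, 0.1865]
orientation: [-3.141, -0.001, 2.694]
ft_force: [7.9, 3.4, -21.8]
finger_gap: 0.0144
gripper_force: 102.1
t: 4.95
eef_pos: [0.4739, 0.1163, 0.1866]
orientation: [3.141, -0.001, 2.894]
ft_force: [8.1, 5.0, -21.4]
finger_gap: 0.0145
gripper_force: 102.1
```

The knob is at its stop: the force rose and the height did not change. The turntable follows freely, so I'll keep turning.

```bash
python3 -m pendant '[[0,0,0,0,0,-0.06],[0,0,0,0,0,-0.06],[0,0,0,0,0,-0.06],[0,0,0,0,0,-0.06],[0,0,0,0,0,-0.06]]';python3 -m pendant '[[0,0,0,0,0,-0.06],[0,0,0,0,0,-0.06],[0,0,0,0,0,-0.06],[0,0,0,0,0,-0.06],[0,0,0,0,0,-0.06]]';python3 -m pendant '[[0,0,0,0,0,-0.06],[0,0,0,0,0,-0.06],[0,0,0,0,0,-0.06],[0,0,0,0,0,-0.06],[0,0,0,0,0,-0.06]]';python3 -m pendant '[[0,0,0,0,0,-0.03],[0,0,0,0,0,0],[0,0,0,0,0,0]]'
python3 - <<'E'
from h import *
for n in("side","top"): cv2.imwrite(f"pics/{n}2.png",arm.capture(n)[:,:,::-1])
s=cv2.imread("pics/side2.png")[150:255,195:305];t=cv2.imread("pics/top2.png")[180:260,210:290]
s=cv2.resize(s,None,fx=4,fy=4,interpolation=2);t=cv2.resize(t,None,fx=4,fy=4,interpolation=2)
c=np.zeros((420,760,3),np.uint8);c[:,:440]=s;c[:320,440:]=t;cv2.imwrite("pics/crop2.png",c)
print(arm.observe()["wrist_torque"],arm.observe()["joint_positions"])
E
```

```text
t: 5.58
eef_pos: [0.4739, 0.1165, 0.1865]
orientation: [3.141, -0.001, -3.088]
ft_force: [8.0, 4.9, -22.4]
finger_gap: 0.0143
gripper_force: 102.1
t: 6.2
eef_pos: [0.4739, 0.1166, 0.1865]
orientation: [3.14, -0.001, -2.788]
ft_force: [8.0, 5.0, -22.8]
finger_gap: 0.0139
gripper_force: 102.1
t: 6.82
eef_pos: [0.4738, 0.1168, 0.1865]
orientation: [3.14, 0.0, -2.488]
ft_force: [8.3, 5.9, -22.2]
finger_gap: 0.0142
gripper_force: 102.2
t: 7.2
eef_pos: [0.4738, 0.1168, 0.1865]
orientation: [3.14, 0.0, -2.46]
ft_force: [7.5, 6.9, -22.5]
finger_gap: 0.0141
gripper_force: 102.2
[ 0.90118895 -1.44367419  0.00607252] [ 0.21695805  0.21932304  1.82636232  0.00210541  1.09671086 -2.03664591]
```

View pics/crop2.png

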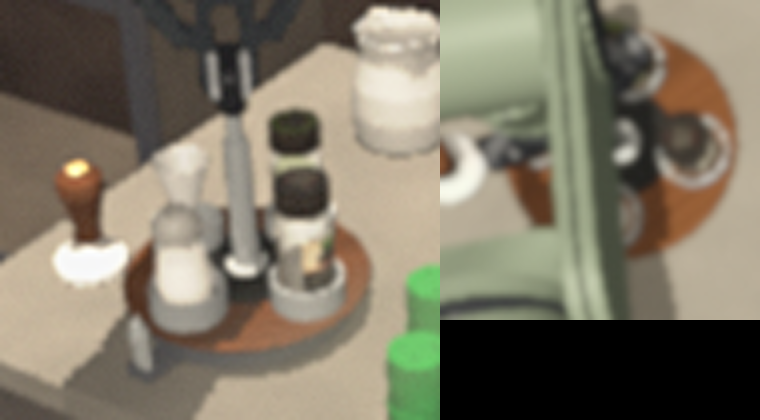

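The side view shows the shaker at the front-left, behind the pointer: dome at about (240,203), ring at about (242,225), pointer tip at about (229,230). I'll check numerically with an overlay of the wanted pose.

Run:
```python
from h import *
ax=np.array([.4725,.114])
p=back("side",[[240,203],[229.3,229.5]],.12);q=back("side",[[229.3,229.5]],.053)
print(p[0],q[0]);d=p[0,:2]-ax;e=q[0,:2]-ax
print("shaker r,ang",np.hypot(*d),np.arctan2(d[1],d[0]),"ptr r,ang",np.hypot(*e),np.arctan2(e[1],e[0]))
f=np.arctan2(e[1],e[0])
f2=np.pi-.1
overlay("pics/%s2.png","pics/ov2.png",*ax,-.45+1.13,f2,f2,zk=.2)
```

```text
[0.40884428 0.11685866 0.12      ] [0.3625908  0.12623044 0.053     ]
shaker r,ang 0.06371987982167202 3.096714725766891 ptr r,ang 0.11058759172025465 3.0307708620934006
```

View pics/ov2.png

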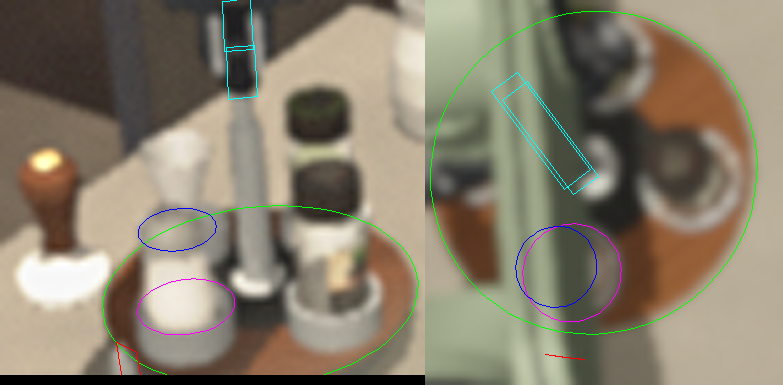

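The shaker is within about 2–4 mm of the front seat (tolerance 12 mm), perhaps slightly past it. The knob shows about 20 mm up. I'll turn back 0.03 rad, let it settle and hand in.

```bash
python3 -m pendant '[[0,0,0,0,0,0.03],[0,0,0,0,0,0],[0,0,0,0,0,0],[0,0,0,0,0,0],[0,0,0,0,0,0]]' && python3 -c "
from cell import arm
print(arm.observe()['joint_vel'].round(3)); print(arm.finish_job())"
```

```text
t: 7.92
eef_pos: [0.4738, 0.1168, 0.1865]
orientation: [3.14, 0.0, -2.49]
ft_force: [7.5, 6.9, -22.0]
finger_gap: 0.0145
gripper_force: 102.2
[ 0.001 -0.001 -0.001  0.002  0.     0.   ]
the job is handed in; nothing more can be done
None
```

I pulled the knob up to its stop and turned the carousel about 1.10 rad, which by the camera measurement puts the salt shaker within about 4 mm of the front seat. I handed the job in at 7.9 s, still gripping the raised knob with the arm at rest; no verdict came back.

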